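# Unscrew the sprung retaining cap of the wagon turntable

### The job

Unscrew the brass cap from the middle of the black wagon turntable, turning it anticlockwise and letting it rise by feel without straining the thread. A spring pushes it off at the end, so have hold of it as it comes free, then set it down gently, grip upwards, inside the open wooden parts chest and let go; do not let it fall or touch the table, and leave the tower, the engine shed and the two pewter cattle where they are.

Things in the scene. Friction and masses are not known exactly. Their poses are not given: they have to be found in the camera images.
- cap_center (a point): Middle (half-way up, on the axis, z up) of the loose brass cap, 67 mm tall, 105 to 195 g: a hollow skirt 56 mm across and 41 mm tall, open below, with a flat top on which stands a round knurled grip 32 mm across, 26 mm tall (its top 33.5 mm, its foot 7.5 mm above this point; the cap's rim 33.5 mm below). Starts screwed on the turntable's post.
- post_top (a point): Top of the fixed steel post (46 mm across its threads, on the axis; z up) in the middle of the turntable, 61 mm above the table. In it a spring pin, 10 mm thick, pushes the cap up with 5 N at the start, about 3 N at the end; out fully it stands 31 mm above the post top. So once free of the thread the cap must go up 48 mm more before it can go sideways.
- chest_floor (a point): Middle of the inner floor of the fixed open wooden parts chest with a brass hook latch: 150 x 150 mm outside, walls 8 mm thick and 30 mm high over the table, inner floor 134 x 134 mm, 8 mm above the table; x and y along its sides, z up.
- cap: The same cap; origin on the axis at its lower rim, z up. Right-hand thread (anticlockwise from above loosens), coarse, 5 to 25 mm to a turn, free after one to one and a half turns; play 1 mm along the axis, 2 mm sideways. Pulling or pushing it along the axis with over 10 N while it is on the thread strains it. Friction holds it when let go part-way; once off the thread it pops up and topples unless held.
- turntable: Fixed black steel turntable, a round plate 200 mm across, 24 mm thick; origin at the centre of its underside, z up.
- chest: The same fixed chest; origin at the centre of its underside, z up.
- tower: Loose rusty tin coaling tower on four legs, 80 x 80 mm, 155 mm tall; origin at the centre of its foot. To be left alone.
- shed: Loose yellow resin engine shed with a grey ridged roof, 172 x 115 mm, 87 mm tall; origin at the centre of its foot. To be left alone.
- cow_a: Loose pewter figure of a cow on a base, 50 x 26 mm, 39 mm tall; origin at the centre of its foot. To be left alone.
- cow_b: Second loose pewter cow, the same size; origin at the centre of its foot. To be left alone.

How it is judged:
On the way:
1. the cap is held by the fingers, upright, clear above the post (z of cap in the frame of turntable above 0.062 m and contact force between the fingers and cap above 1 N and angle between cap's own z axis and vertical below 0.3 rad), for 0.2 s.
At the end, for the whole second after the job is handed in: The cap stands at rest, grip upwards (within 0.12 rad), flat on the floor of the parts chest, inside its walls (centre within 45 mm of the floor's middle along each side), let go (x of cap_center in the frame of chest_floor between -0.045 and 0.045 m and y of cap_center in the frame of chest_floor between -0.045 and 0.045 m and z of cap_center in the frame of chest_floor between 0.029 and 0.038 m and angle between cap's own z axis and vertical below 0.12 rad and linear speed of cap below 0.02 m/s); the robot touches nothing.
It fails at once if the thread is strained: more than 25 N between cap and turntable, the spring's push counted in (contact force between cap and turntable above 25 N).
It fails at once if the cap comes off the thread with nothing holding it (z of cap in the frame of turntable above 0.051 m and contact force between the fingers and cap below 0.1 N).
It fails at once if the cap falls over or touches the table (angle between cap's own z axis and vertical above 0.6 rad or height (world z) of cap_center below 0.037 m).
It fails at once if the cap is pressed into the chest with over 40 N, or let fall (from more than some 8 mm) (contact force between cap and chest above 40 N or (linear speed of cap above 0.4 m/s and contact force between the fingers and cap below 0.1 N)).
It fails at once if tower, shed or cattle are shifted by more than 20 mm (distance of any of tower, shed, cow_a, cow_b from where it was at the start of the episode above 0.02 m).
It also fails if it takes over 72 s, if anything falls off the work surface, if the arm or the gripper's body presses on something with over 40 N, if the wrist force passes 120 N, or if a joint passes its speed limit or range.

### The arm

A 6-joint arm with a two-finger parallel gripper is mounted at the origin on the work surface. World frame = base frame: x ahead of the robot, y to its left, z up, the work surface at z = 0. Lengths are in m, angles in rad, forces in N, time in s.
With the tool pointing down it reaches from about 0.375 to 0.975 m from the base axis. Payload 3.8 kg.
Tool frame: the origin (TCP) lies midway between the tips of the shut fingers; the grasp point (between the pads) lies 19 mm behind it; z points along the fingers, y is the line along which they close (so a half turn about z gives the same grasp; the last joint's range is limited). The gripper opens to 85 mm and grips with 20 to 120 N. Pads are 22 mm wide; open, the fingers measure 114 mm over their backs; the gripper's body (76 mm by 85 mm) begins 54 mm behind the grasp point. The pads swing forward as they close: fully open they stand 13 mm farther back than shut.
Start: joints at [-1.357, 0.264, 1.604, -0, 1.274, -0.037], TCP at [0.168, -0.654, 0.231] pointing down, gripper open.
Joint ranges: [-2.63, 2.63], [-0.94, 2.18], [0.31, 2.57], [-1.31, 4.45], [0, 2.66], [-2.55, 2.55]. Speed limits (rad/s): [2.57, 2.57, 3.14, 3.14, 3.14, 3.14].

### API

Orientations are given as a rotation vector (axis times angle).
In Python, from workcell import bot gives the robot as it stands.
- The arm moves only by the tool jog_arm, never from a script. Its argument "motion" is a list of rows, each a list of 5 numbers: the opening, from -1 (shut) to 1 (fully open), then the shift along the tool's x, y, z in mm, then the turn about the tool's z in degrees. In form: [[claw, x, y, z, twist], ...]. A call has 1 to 10 rows; each row shifts and turns the commanded pose from where the row before left it, along the tool's axes as they then stand; what a row does not reach is not made up. A row lasts 1/12 s, in which the tool goes at most 41.7 mm and 7.16 degrees, less where a joint would pass 70% of its speed; a pose out of reach is approached as far as the arm can. A call with a gripper value outside its range is refused whole. The fingers move at their own pace and stop on an object; "force" is the grip in N (left out, the last holds). Time passes only in rows, so rows that do not move let the fingers close. It gives the time, the measured TCP pose, the force, the opening and the grip force at its end, in the units of the state.
- bot.read_state(): the state, without advancing time (a new reading comes with each control period).
- bot.read_camera(name): name is "scene" or "top" or "wrist"; returns (picture, depth): 420x560x3 uint8, red, green, blue; 420x560 float32, m along the optical axis (not along the pixel's ray), 0 where there is no reading.
- bot.get_calibration(name): a dict with "vfov" (degrees; the focal length in pixels is half the picture's height over the tangent of half this angle, whatever the lens; pixels are square), "cx", "cy" (the principal point, pixels), "rvec" (rotation vector, rad) and "tvec" (3), from world to camera coordinates, as OpenCV has them; the wrist camera has in their place "tool_from_camera" (4x4, takes a point from camera to tool coordinates, whose origin is the TCP and whose axes are the flange's). Camera axes: x right, y down, z forward; pixel columns grow to the right and rows downward; lengths in m; the calibration is good to about 2 mm. A picture is of the moment at which its call begins: read the wrist's pose just before it. get_calibration takes no time and is no camera call.
- bot.finish_job(): hands the job in; it is judged then, once.
The state is a dict: "time": time; "q": joint angles; "joint_vel": joint speeds; "joint_torque": joint torques, N m; "tool_pos": TCP position; "tcp_rot": TCP orientation; "wrist_force": force on the tool from outside, world axes, zero at the start; "torque": the same for the moment, N m; "width": opening from 0.0 (shut) to 1.0 (fully open); "grip_force": force on a finger pad.
Only numpy, scipy, OpenCV 4.12 (cv2) and the standard library are available. Lean on these libraries where they do the work, as an engineer would, in place of code of your own. Each camera call takes 0.05 s, during which the arm holds its last target. There are 200 camera calls.

## Working session

There is one attempt and no reset: what is moved stays moved. The work goes in short steps, Python scripts to look and compute and a tool call to move; the robot and the scene stay as the last step left them, time stands still between calls to the robot, and variables do not carry over. Pictures are saved under pics/ and viewed, at most 10 in all, crops included, and the job is handed in when it is done.

Besides the shell and the picture viewer there is one more tool, called in YAML: its name, and indented under it one key for each argument. jog_arm: Moves the arm, as the interface text tells. Its arguments: {"type":"object","properties":{"motion":{"type":"array"},"force":{"type":"number"}},"required":["motion"]}

```bash
mkdir -p pics; cat > h.py <<'E'
import numpy as np, cv2
from workcell import bot
def cal(n):
    c=bot.get_calibration(n); f=210/np.tan(np.radians(c["vfov"])/2)
    return c,f
def world(n,depth):
    c,f=cal(n); v,u=np.mgrid[0:420,0:560]
    P=np.dstack([(u-c["cx"])/f*depth,(v-c["cy"])/f*depth,depth])
    R,_=cv2.Rodrigues(np.array(c["rvec"],float)); t=np.array(c["tvec"],float)
    return (P-t)@R
E
python3 - <<'E'
from h import *
s=bot.read_state();print(s)
for n in("scene","top"):
    im,d=bot.read_camera(n);cv2.imwrite(f"pics/{n}.png",im[:,:,::-1]);np.savez(f"{n}.npz",im=im,d=d);print(bot.get_calibration(n))
E
```

```text
{'time': 0.0, 'q': array([-1.35691129e+00,  2.64784170e-01,  1.60540890e+00, -4.22470713e-05,
        1.27368564e+00, -3.68799069e-02]), 'joint_vel': array([ 0.00139131,  0.00042833, -0.00100603,  0.00065237, -0.00074507,
        0.00226255]), 'joint_torque': array([ 2.28880701e-03, -5.15109229e+01, -3.67315578e+01,  3.37048441e-04,
        1.30540301e-02, -9.58843032e-07]), 'tool_pos': array([ 0.16733738, -0.6531599 ,  0.22992228]), 'tcp_rot': array([-3.11467272e+00, -3.92604409e-01,  3.80299371e-04]), 'wrist_force': array([-0.17393016, -0.33081904, -0.90533781]), 'torque': array([ 0.00017268,  0.00119393, -0.03754977]), 'grip_force': 0.0, 'width': 0.9980247273862678}
{'vfov': 52.73560606008454, 'cx': 276.35272341319353, 'cy': 205.14800978922077, 'rvec': array([ 0.97068167,  2.3161035 , -1.19854625]), 'tvec': array([ 0.36353441, -0.15808839,  1.46857415])}
{'vfov': 45.20092124844619, 'cx': 278.4961128485634, 'cy': 205.67189973894654, 'rvec': array([ 2.10026353, -2.1371434 ,  0.17677694]), 'tvec': array([0.0161589 , 0.53274849, 1.58145361])}
```

View pics/top.png

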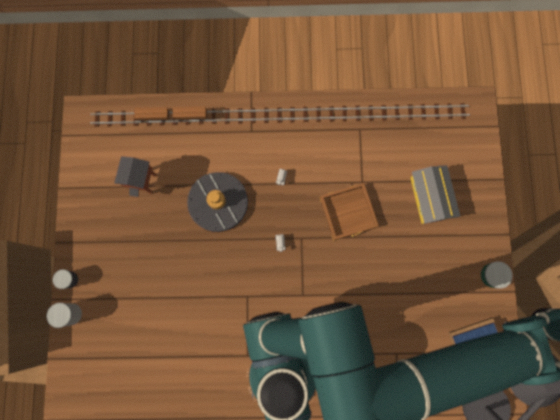

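View pics/scene.png

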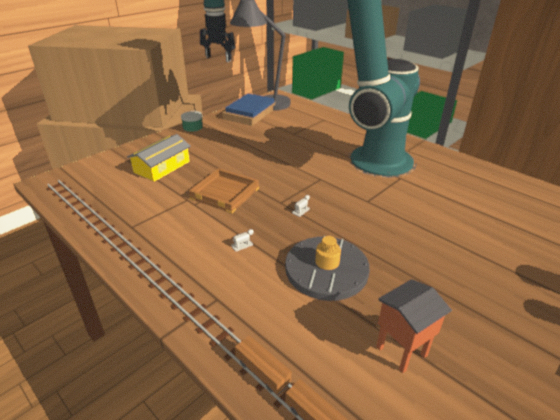

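The top view shows the turntable at (218,202), the brass cap at (216,200), the chest at (350,211), the cows at (282,177) and (281,242), the tower at (132,173) and the shed at (435,193). The scene view shows the cap at (328,253) and the chest at (225,190).

```bash
python3 - <<'E'
from h import *
for n,capbox,chbox in(("top",(190,175,245,225),(315,180,385,243)),("scene",(305,230,350,275),(185,165,265,215))):
    z=np.load(n+".npz");W=world(n,z["d"]);hsv=cv2.cvtColor(z["im"],cv2.COLOR_RGB2HSV)
    def sub(b): x0,y0,x1,y1=b; return W[y0:y1,x0:x1].reshape(-1,3),hsv[y0:y1,x0:x1].reshape(-1,3)
    w,h=sub(capbox); m=(h[:,0]>10)&(h[:,0]<28)&(h[:,1]>150)&(h[:,2]>90)&(w[:,2]>.04)
    p=w[m]; print(n,"cap",m.sum(),np.percentile(p,[1,50,99],axis=0).round(4).tolist())
    for lo,hi in((.06,.083),(.09,.12)):
        q=p[(p[:,2]>lo)&(p[:,2]<hi)]
        if len(q): print(lo,len(q),q.mean(0).round(4),cv2.minEnclosingCircle(q[:,:2].astype(np.float32)))
    w,h=sub(chbox); q=w[(w[:,2]>.023)&(w[:,2]<.04)]
    print("chest",len(q),cv2.minAreaRect(q[:,:2].astype(np.float32)), np.median(q[:,2]))
    q=w[(w[:,2]>.004)&(w[:,2]<.013)];print("floor",len(q),q.mean(0))
z=np.load("top.npz");W=world("top",z["d"])
for nm,(x,y) in dict(tt=(205,215),towr=(132,173),shed=(435,193),cowa=(282,177),cowb=(281,242)).items(): print(nm,W[y,x].round(3))
t=W[160:245,175:260].reshape(-1,3);t=t[(t[:,2]>.017)&(t[:,2]<.032)];print("tt",cv2.minEnclosingCircle(t[:,:2].astype(np.float32)),np.median(t[:,2]))
E
```

```text
top cap 231 [[0.5295, 0.1835, 0.0504], [0.5513, 0.2063, 0.0728], [0.5812, 0.2352, 0.1004]]
0.06 129 [0.5505 0.2065 0.0688] ((0.5555951595306396, 0.21034112572669983), 0.027904106304049492)
0.09 68 [0.5577 0.2093 0.0944] ((0.5580030083656311, 0.21022535860538483), 0.01636705920100212)
chest 461 ((0.5152122974395752, -0.22175562381744385), (0.1555183231830597, 0.15210765600204468), 15.946803092956543) 0.029699272638825155
floor 1494 [ 0.51813283 -0.22284064  0.00783799]
scene cap 567 [[0.5414, 0.1868, 0.0413], [0.5726, 0.2182, 0.0684], [0.5897, 0.2375, 0.0959]]
0.06 270 [0.5707 0.2166 0.0692] ((0.5627877116203308, 0.2106291651725769), 0.027755526825785637)
0.09 114 [0.5616 0.2101 0.0935] ((0.5605708360671997, 0.20902873575687408), 0.01687381975352764)
chest 524 ((0.5193248987197876, -0.222455233335495), (0.15857470035552979, 0.15562376379966736), 15.773730278015137) 0.028747484175078067
floor 960 [ 0.51469846 -0.22680904  0.00805506]
tt [0.511 0.248 0.027]
towr [ 0.237 -0.016  1.652]
shed [ 0.557 -0.488  0.085]
cowa [ 0.632 -0.006  0.032]
cowb [0.416 0.001 0.036]
tt ((0.5573790073394775, 0.21064864099025726), 0.10050666332244873) 0.024048478056558586
```

jog_arm:
  motion:
    - [1, 24.7, -30.8, 0, 0]
    - [1, 24.7, -30.8, 0, 0]
    - [1, 24.7, -30.8, 0, 0]
    - [1, 24.7, -30.8, 0, 0]
    - [1, 24.7, -30.8, 0, 0]
    - [1, 24.7, -30.8, 0, 0]
    - [1, 24.7, -30.8, 0, 0]
    - [1, 24.7, -30.8, 0, 0]
    - [1, 24.7, -30.8, 0, 0]
    - [1, 24.7, -30.8, 0, 0]
  force: 25

```text
time: 0.93
tool_pos: [0.3304, -0.2922, 0.2309]
tcp_rot: [-3.117, -0.392, 0.0]
wrist_force: [1.6, 0.4, 0.4]
width: 1.001
grip_force: 0.0
```

jog_arm:
  motion:
    - [1, 24.7, -30.8, 0, 0]
    - [1, 24.7, -30.8, 0, 0]
    - [1, 24.7, -30.8, 0, 0]
    - [1, 24.7, -30.8, 0, 0]
    - [1, 24.7, -30.8, 0, 0]
    - [1, 24.7, -30.8, 0, 0]
    - [1, 24.7, -30.8, 0, 0]
    - [1, 24.7, -30.8, 0, 0]
    - [1, 24.7, -30.8, 0, 0]
    - [1, 24.7, -30.8, 0, 0]

```text
time: 1.77
tool_pos: [0.4932, 0.0675, 0.231]
tcp_rot: [3.117, 0.394, -0.0]
wrist_force: [0.6, -1.0, 0.5]
width: 1.005
grip_force: 0.0
```

jog_arm:
  motion:
    - [1, 0, 0, 0, 7]
    - [1, 0, 0, 0, 7]
    - [1, 0, 0, 0, 7]
    - [1, 0, 0, 0, 7]
    - [1, 0, 0, 0, 7]
    - [1, 0, 0, 0, 0]
    - [1, 0, 0, 0, 0]

```text
time: 2.35
tool_pos: [0.4929, 0.0655, 0.2309]
tcp_rot: [3.092, -0.557, -0.001]
wrist_force: [-0.8, 0.5, -0.4]
width: 0.998
grip_force: 0.0
```

```bash
cat >> h.py <<'E'
def rel(tgt):
    s=bot.read_state();R,_=cv2.Rodrigues(np.array(s["tcp_rot"]))
    print("t",round(s["time"],2),"pos",s["tool_pos"].round(4),"q",s["q"].round(3),"F",s["wrist_force"].round(2),"T",s["torque"].round(3),"w",round(s["width"],3),"g",s["grip_force"])
    print("tool-axis mm",(R.T@(np.array(tgt)-s["tool_pos"])*1000).round(1),"R",R.round(3).tolist())
    return s,R
E
python3 - <<'E'
from h import *
rel([.559,.210,.13])
E
```

```text
t 2.35 pos [0.4929 0.0655 0.2309] q [ 0.082 -0.076  1.975 -0.     1.244  2.009] F [-0.8   0.49 -0.36] T [-0.053 -0.021  0.006] w 0.998 g 0.0
tool-axis mm [  11.6 -158.6  100.8] R [[0.937, -0.349, -0.001], [-0.349, -0.937, -0.0], [-0.001, 0.0, -1.0]]
```

jog_arm:
  motion:
    - [1, 2.9, -39.7, 0, 0]
    - [1, 2.9, -39.7, 0, 0]
    - [1, 2.9, -39.7, 20, 0]
    - [1, 2.9, -39.5, 20, 0]
    - [1, 0, 0, 0, 0]
    - [1, 0, 0, 0, 0]
    - [1, 0, 0, 0, 0]

```text
time: 2.93
tool_pos: [0.5573, 0.205, 0.1932]
tcp_rot: [3.09, -0.558, -0.002]
wrist_force: [-0.8, 0.1, -0.0]
width: 0.998
grip_force: 0.0
```

```bash
python3 - <<'E'
from h import *
s,R=rel([.559,.210,.075])
im,d=bot.read_camera("wrist");cv2.imwrite("pics/w1.png",im[:,:,::-1]);np.savez("w1.npz",im=im,d=d)
c,f=cal("wrist");M=np.array(c["tool_from_camera"]);v,u=np.mgrid[0:420,0:560]
P=np.dstack([(u-c["cx"])/f*d,(v-c["cy"])/f*d,d])@M[:3,:3].T+M[:3,3]
W=P@R.T+s["tool_pos"];print(M.round(3).tolist())
for lo,hi in((.064,.074),(.089,.1),(.02,.03)):
    m=(W[...,2]>lo)&(W[...,2]<hi)&(d>0)&(np.hypot(W[...,0]-.559,W[...,1]-.21)<.11)
    if lo>.05:m&=(np.hypot(W[...,0]-.559,W[...,1]-.21)<.04)
    q=W[m]
    if len(q):
        print(lo,len(q),np.median(q[:,2]),cv2.minEnclosingCircle(q[:,:2].astype(np.float32)))
E
```

```text
t 2.93 pos [0.5573 0.205  0.1932] q [ 0.311  0.14   1.824 -0.     1.18   2.239] F [-0.76  0.07 -0.01] T [-0.012 -0.042  0.025] w 0.998 g 0.0
tool-axis mm [-1.000e-01 -5.400e+00  1.182e+02] R [[0.937, -0.35, -0.002], [-0.35, -0.937, -0.001], [-0.001, 0.001, -1.0]]
[[0.0, -0.946, -0.325, 0.083], [1.0, -0.0, 0.001, -0.0], [-0.001, -0.325, 0.946, -0.143], [0.0, 0.0, 0.0, 1.0]]
0.064 2057 0.06810544163717702 ((0.556832492351532, 0.20763179659843445), 0.02851208671927452)
0.089 1508 0.09356696560489464 ((0.5569366216659546, 0.20795997977256775), 0.017131764441728592)
0.02 31921 0.024159384189710226 ((0.5566186904907227, 0.20756889879703522), 0.09991562366485596)
```

View pics/w1.png

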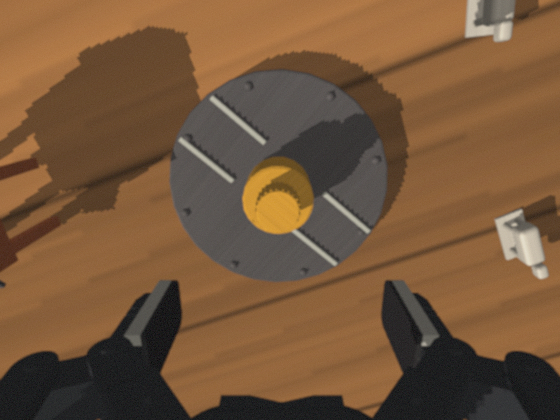

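The wrist view shows the grip top at (277,208), midway between the fingers, with cows at (490,15) and (520,240), well clear. The cap axis is at about (0.557, 0.208), its top at 0.0936.

jog_arm:
  motion:
    - [1, -1.1, -3.1, 20, 0]
    - [1, 0, 0, 25, 0]
    - [1, 0, 0, 25, 0]
    - [1, 0, 0, 25, 0]
    - [1, 0, 0, 16, 0]
    - [1, 0, 0, 8, 0]
    - [1, 0, 0, 3, 0]
    - [1, 0, 0, 0, 0]
    - [1, 0, 0, 0, 0]
    - [1, 0, 0, 0, 0]

```text
time: 3.82
tool_pos: [0.5593, 0.2088, 0.0738]
tcp_rot: [-3.089, 0.563, -0.005]
wrist_force: [0.4, -0.1, 1.1]
width: 1.001
grip_force: 0.0
```

```bash
python3 - <<'E'
from h import *
rel([.5570,.208,.071])
E
```

```text
t 3.82 pos [0.5593 0.2088 0.0738] q [0.316 0.26  1.92  0.    0.958 2.247] F [ 0.35 -0.1   1.08] T [ 0.036 -0.027 -0.006] w 1.001 g 0.0
tool-axis mm [-1.9  1.6  2.8] R [[0.936, -0.353, 0.003], [-0.353, -0.936, 0.001], [0.003, -0.002, -1.0]]
```

jog_arm:
  motion:
    - [0.5, -1.5, 1, 1, 0]
    - [0.2, 0, 0, 0, 0]
    - [0, 0, 0, 0, 0]
    - [0, 0, 0, 0, 0]
  force: 30

```text
time: 4.15
tool_pos: [0.5563, 0.2083, 0.0711]
tcp_rot: [-3.091, 0.562, -0.001]
wrist_force: [0.1, 0.3, 0.8]
width: 0.504
grip_force: 0.0
```

```bash
python3 - <<'E'
from h import *
rel([.5570,.208,.071])
E
```

```text
t 4.15 pos [0.5563 0.2083 0.0711] q [ 0.316  0.26   1.926 -0.     0.955  2.247] F [0.09 0.32 0.82] T [-0.018  0.042 -0.019] w 0.504 g 0.0
tool-axis mm [ 0.8 -0.   0.1] R [[0.936, -0.352, 0.001], [-0.352, -0.936, 0.0], [0.0, -0.0, -1.0]]
```

jog_arm:
  motion:
    - [-0.2, 0.5, 0, 0, 0]
    - [-0.3, 0, 0, 0, 0]
    - [-1, 0, 0, 0, 0]
    - [-1, 0, 0, 0, 0]
    - [-1, 0, 0, 0, 0]
  force: 25

```text
time: 4.57
tool_pos: [0.5567, 0.2081, 0.071]
tcp_rot: [-3.091, 0.563, -0.0]
wrist_force: [-0.2, 0.1, 1.7]
width: 0.363
grip_force: 24.6
```

```bash
python3 - <<'E'
from h import *
for _ in range(1): rel([.5570,.208,.071])
E
```

```text
t 4.57 pos [0.5567 0.2081 0.071 ] q [0.316 0.261 1.925 0.    0.956 2.247] F [-0.16  0.07  1.69] T [-0.062  0.06  -0.013] w 0.363 g 24.63622659444809
tool-axis mm [ 0.3 -0.  -0. ] R [[0.936, -0.352, 0.0], [-0.352, -0.936, 0.0], [0.0, -0.0, -1.0]]
```

jog_arm:
  motion:
    - [-1, 0, 0, -0.25, -7]
    - [-1, 0, 0, -0.25, -7]
    - [-1, 0, 0, -0.25, -7]
    - [-1, 0, 0, 0, 0]

```text
time: 4.9
tool_pos: [0.5571, 0.2081, 0.0721]
tcp_rot: [-3.141, -0.015, -0.002]
wrist_force: [0.2, 0.2, 2.4]
width: 0.366
grip_force: 24.8
```

```bash
python3 - <<'E'
from h import *
for _ in range(1): rel([.5570,.208,.071])
E
```

```text
t 4.9 pos [0.5571 0.2081 0.0721] q [ 0.316  0.26   1.924 -0.     0.957  1.877] F [0.2  0.15 2.41] T [-0.079  0.009  0.038] w 0.366 g 24.826844036579132
tool-axis mm [-0.1  0.1  1.1] R [[1.0, 0.01, 0.001], [0.01, -1.0, 0.0], [0.001, -0.0, -1.0]]
```

jog_arm:
  motion:
    - [-1, 0, 0, -0.25, -7]
    - [-1, 0, 0, -0.25, -7]
    - [-1, 0, 0, -0.25, -7]
    - [-1, 0, 0, -0.25, -7]
    - [-1, 0, 0, -0.25, -7]
    - [-1, 0, 0, 0, 0]

```text
time: 5.4
tool_pos: [0.5572, 0.2082, 0.0734]
tcp_rot: [2.993, 0.954, 0.002]
wrist_force: [-0.4, 0.2, 4.0]
width: 0.358
grip_force: 24.9
```

jog_arm:
  motion:
    - [-1, 0, 0, -0.3, -7]
    - [-1, 0, 0, -0.3, -7]
    - [-1, 0, 0, -0.3, -7]
    - [-1, 0, 0, -0.3, -7]
    - [-1, 0, 0, -0.3, -7]
    - [-1, 0, 0, 0, 0]

```text
time: 5.9
tool_pos: [0.5572, 0.208, 0.0748]
tcp_rot: [2.569, 1.807, 0.002]
wrist_force: [1.2, -0.8, 3.7]
width: 0.369
grip_force: 24.9
```

jog_arm:
  motion:
    - [-1, 0, 0, -0.3, -7]
    - [-1, 0, 0, -0.3, -7]
    - [-1, 0, 0, -0.3, -7]
    - [-1, 0, 0, -0.3, -7]
    - [-1, 0, 0, -0.3, -7]
    - [-1, 0, 0, 0, 0]

```text
time: 6.4
tool_pos: [0.5575, 0.2082, 0.0766]
tcp_rot: [1.909, 2.494, 0.002]
wrist_force: [1.1, -1.0, 4.9]
width: 0.365
grip_force: 25.0
```

```bash
python3 - <<'E'
from h import *
s,R=rel([.5570,.208,.071])
im,d=bot.read_camera("wrist");np.savez("w2.npz",im=im,d=d)
c,f=cal("wrist");M=np.array(c["tool_from_camera"]);v,u=np.mgrid[0:420,0:560]
P=np.dstack([(u-c["cx"])/f*d,(v-c["cy"])/f*d,d])@M[:3,:3].T+M[:3,3]
W=P@R.T+s["tool_pos"]
r=np.hypot(W[...,0]-.557,W[...,1]-.208)
q=W[(r<.024)&(r>.019)&(W[...,2]>.06)&(W[...,2]<.085)]
print(len(q),np.percentile(q[:,2],[10,25,50,75,90]))
E
```

```text
t 6.4 pos [0.5575 0.2082 0.0766] q [ 0.316  0.255  1.921 -0.     0.964  0.051] F [ 1.12 -0.95  4.89] T [-0.026 -0.113  0.063] w 0.365 g 25.018981397151947
tool-axis mm [-0.  -0.6  5.6] R [[-0.261, 0.965, 0.002], [0.965, 0.261, 0.0], [-0.0, 0.002, -1.0]]
1276 [0.07307171 0.0734362  0.07389174 0.07437293 0.07500391]
```

jog_arm:
  motion:
    - [-1, 0, 0, -0.35, -7]
    - [-1, 0, 0, -0.35, -7]
    - [-1, 0, 0, -0.35, -7]
    - [-1, 0, 0, -0.35, -7]
    - [-1, 0, 0, -0.35, -7]
    - [-1, 0, 0, -0.35, -7]
    - [-1, 0, 0, 0, 0]

```text
time: 7.03
tool_pos: [0.5578, 0.2083, 0.079]
tcp_rot: [0.887, 3.011, 0.002]
wrist_force: [0.4, -0.4, 6.4]
width: 0.362
grip_force: 25.1
```

jog_arm:
  motion:
    - [-1, 0, 0, -0.33, -7]
    - [-1, 0, 0, -0.33, -7]
    - [-1, 0, 0, -0.33, -7]
    - [-1, 0, 0, -0.33, -7]
    - [-1, 0, 0, -0.33, -7]
    - [-1, 0, 0, -0.33, -7]
    - [-1, 0, 0, 0, 0]

```text
time: 7.62
tool_pos: [0.5579, 0.2084, 0.0812]
tcp_rot: [-0.251, 3.129, 0.001]
wrist_force: [1.4, -0.1, 7.1]
width: 0.365
grip_force: 25.3
```

jog_arm:
  motion:
    - [-1, 0, 0, -0.5, 0]
    - [-1, 0, 0, -0.37, -7]
    - [-1, 0, 0, -0.37, -7]
    - [-1, 0, 0, -0.37, -7]
    - [-1, 0, 0, -0.37, -7]
    - [-1, 0, 0, -0.37, -7]
    - [-1, 0, 0, -0.37, -7]
    - [-1, 0, 0, 0, 0]

```text
time: 8.28
tool_pos: [0.5575, 0.2085, 0.0836]
tcp_rot: [-1.356, 2.832, 0.0]
wrist_force: [0.6, 1.0, 6.4]
width: 0.365
grip_force: 25.2
```

```bash
cat >> h.py <<'E'
def capz(s,R):
    im,d=bot.read_camera("wrist")
    c,f=cal("wrist");M=np.array(c["tool_from_camera"]);v,u=np.mgrid[0:420,0:560]
    P=np.dstack([(u-c["cx"])/f*d,(v-c["cy"])/f*d,d])@M[:3,:3].T+M[:3,3]
    W=P@R.T+s["tool_pos"]
    r=np.hypot(W[...,0]-.5575,W[...,1]-.2082)
    q=W[(r<.024)&(r>.019)&(W[...,2]>.06)&(W[...,2]<.12)]
    print("shoulder",len(q),np.percentile(q[:,2],[10,25,50,75,90]).round(4))
    return im,W
E
python3 - <<'E'
from h import *
s,R=rel([.5570,.208,.071]);capz(s,R)
E
```

```text
t 8.28 pos [0.5575 0.2085 0.0836] q [ 0.316  0.246  1.916  0.     0.977 -2.148] F [0.62 0.99 6.44] T [ 0.11  -0.039  0.017] w 0.365 g 25.15196532011032
tool-axis mm [ 0.7  0.1 12.6] R [[-0.627, -0.779, 0.002], [-0.779, 0.627, 0.001], [-0.002, -0.001, -1.0]]
shoulder 2490 [0.0801 0.0806 0.089  0.107  0.115 ]
```

jog_arm:
  motion:
    - [0.3, 0, 0, 0, 0]
    - [0.3, 0, 0, 0, 0]
    - [0.3, 0, 0, 0, 0]
    - [0.3, 0, 0, 0, 0]

```text
time: 8.67
tool_pos: [0.5558, 0.2077, 0.0816]
tcp_rot: [1.358, -2.831, -0.0]
wrist_force: [-0.5, 0.2, -0.4]
width: 0.647
grip_force: 0.0
```

```bash
python3 - <<'E'
from h import *
s,R=rel([.5575,.2083,.083]);im,W=capz(s,R)
cv2.imwrite("pics/w3.png",im[:,:,::-1])
E
```

```text
t 8.67 pos [0.5558 0.2077 0.0816] q [ 0.316  0.248  1.919  0.     0.977 -2.149] F [-0.49  0.24 -0.35] T [-0.022 -0.061  0.022] w 0.647 g 0.0
tool-axis mm [-1.6 -1.  -1.4] R [[-0.626, -0.78, -0.002], [-0.78, 0.626, -0.001], [0.002, 0.001, -1.0]]
shoulder 1918 [0.0813 0.0817 0.0821 0.0824 0.0828]
```

View pics/w3.png

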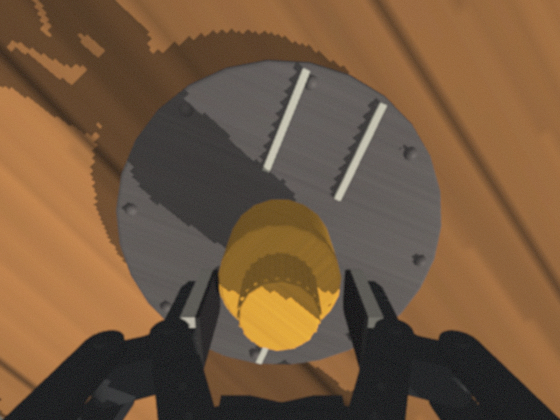

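The wrist view shows the open fingers either side of the grip (280,300), with the cap still upright on the post. I raise the tool 3 mm and rewind.

jog_arm:
  motion:
    - [0.3, -1.4, -1, -3, 0]
    - [0.3, 0, 0, 0, 7]
    - [0.3, 0, 0, 0, 7]
    - [0.3, 0, 0, 0, 7]
    - [0.3, 0, 0, 0, 7]
    - [0.3, 0, 0, 0, 7]
    - [0.3, 0, 0, 0, 7]
    - [0.3, 0, 0, 0, 7]
    - [0.3, 0, 0, 0, 7]
    - [0.3, 0, 0, 0, 7]

```text
time: 9.55
tool_pos: [0.5584, 0.2085, 0.0857]
tcp_rot: [0.329, 3.124, 0.0]
wrist_force: [0.7, -0.0, -0.2]
width: 0.651
grip_force: 0.0
```

jog_arm:
  motion:
    - [0.3, 0, 0, 0, 7]
    - [0.3, 0, 0, 0, 7]
    - [0.3, 0, 0, 0, 7]
    - [0.3, 0, 0, 0, 7]
    - [0.3, 0, 0, 0, 7]
    - [0.3, 0, 0, 0, 7]
    - [0.3, 0, 0, 0, 7]
    - [0.3, 0, 0, 0, 7]
    - [0.3, 0, 0, 0, 7]
    - [0.3, 0, 0, 0, 7]

```text
time: 10.38
tool_pos: [0.5584, 0.2085, 0.0857]
tcp_rot: [-2.062, -2.37, -0.0]
wrist_force: [-0.3, 0.1, -0.4]
width: 0.649
grip_force: 0.0
```

jog_arm:
  motion:
    - [0.3, 0, 0, 0, 7]
    - [0.3, 0, 0, 0, 7]
    - [0.3, 0, 0, 0, 7]
    - [0.3, 0, 0, 0, 7]
    - [0.3, 0, 0, 0, 7]
    - [0.3, 0, 0, 0, 7]
    - [0.3, 0, 0, 0, 7]
    - [0.3, 0, 0, 0, 7]
    - [0.3, 0, 0, 0, 7]
    - [0.3, 0, 0, 0, 7]

```text
time: 11.22
tool_pos: [0.5584, 0.2085, 0.0857]
tcp_rot: [-3.048, -0.759, -0.0]
wrist_force: [0.1, -0.6, 0.2]
width: 0.652
grip_force: 0.0
```

jog_arm:
  motion:
    - [0.3, 0, 0, 0, 7]
    - [0.3, 0, 0, 0, 7]
    - [0.3, 0, 0, 0, 0]
    - [0.3, 0, 0, 0, 0]
    - [0.3, 0, 0, 0, 0]

```text
time: 11.63
tool_pos: [0.5583, 0.2085, 0.0857]
tcp_rot: [-3.116, -0.397, -0.0]
wrist_force: [-0.3, -0.4, 0.3]
width: 0.652
grip_force: 0.0
```

```bash
python3 - <<'E'
from h import *
s,R=rel([.5572,.2083,.085]);im,W=capz(s,R)
q=W[(abs(W[...,2]-.108)<.005)&(np.hypot(W[...,0]-.5575,W[...,1]-.2082)<.025)]
print(len(q),np.median(q[:,2]),cv2.minEnclosingCircle(q[:,:2].astype(np.float32)))
E
```

```text
t 11.63 pos [0.5583 0.2085 0.0857] q [0.316 0.246 1.912 0.    0.983 1.633] F [-0.3  -0.4   0.33] T [0.021 0.014 0.058] w 0.652 g 0.0
tool-axis mm [-1.1 -0.1  0.7] R [[0.968, 0.251, 0.0], [0.251, -0.968, 0.0], [0.0, -0.0, -1.0]]
shoulder 1879 [0.0815 0.0818 0.0822 0.0826 0.083 ]
4634 0.10758450996743096 ((0.5568283200263977, 0.20808595418930054), 0.01716195046901703)
```

jog_arm:
  motion:
    - [0.3, -1.1, 0, 0.7, 7]
    - [0.3, 0, 0, 0, 7]
    - [0.3, 0, 0, 0, 7]
    - [0.3, 0, 0, 0, 7]
    - [0, 0, 0, 0, 7]
    - [-1, 0, 0, 0, 6]
    - [-1, 0, 0, 0, 0]
    - [-1, 0, 0, 0, 0]
    - [-1, 0, 0, 0, 0]
    - [-1, 0, 0, 0, 0]
  force: 30

```text
time: 12.52
tool_pos: [0.5572, 0.2081, 0.0851]
tcp_rot: [3.058, -0.72, 0.0]
wrist_force: [-1.2, -0.0, 3.0]
width: 0.361
grip_force: 30.3
```

jog_arm:
  motion:
    - [-1, 0, 0, -0.39, -7]
    - [-1, 0, 0, -0.39, -7]
    - [-1, 0, 0, -0.39, -7]
    - [-1, 0, 0, -0.39, -7]
    - [-1, 0, 0, 0, 0]

```text
time: 12.93
tool_pos: [0.5574, 0.2084, 0.0867]
tcp_rot: [-3.141, -0.044, -0.001]
wrist_force: [-0.4, 0.4, 2.1]
width: 0.366
grip_force: 30.3
```

jog_arm:
  motion:
    - [-1, 0, 0, -0.39, -7]
    - [-1, 0, 0, -0.39, -7]
    - [-1, 0, 0, -0.39, -7]
    - [-1, 0, 0, -0.39, -7]
    - [-1, 0, 0, -0.39, -7]
    - [-1, 0, 0, -0.39, -7]
    - [-1, 0, 0, 0, 0]

```text
time: 13.52
tool_pos: [0.5576, 0.2084, 0.0891]
tcp_rot: [-2.919, -1.162, -0.001]
wrist_force: [0.3, 0.4, 2.2]
width: 0.36
grip_force: 30.3
```

jog_arm:
  motion:
    - [-1, 0, 0, -0.39, -7]
    - [-1, 0, 0, -0.39, -7]
    - [-1, 0, 0, -0.39, -7]
    - [-1, 0, 0, -0.39, -7]
    - [-1, 0, 0, 0, 0]

```text
time: 13.93
tool_pos: [0.5575, 0.2083, 0.0906]
tcp_rot: [2.553, 1.83, 0.001]
wrist_force: [-0.2, -0.4, 1.5]
width: 0.362
grip_force: 30.4
```

jog_arm:
  motion:
    - [-1, 0, 0, -0.38, -7]
    - [-1, 0, 0, -0.38, -7]
    - [-1, 0, 0, -0.38, -7]
    - [-1, 0, 0, -0.38, -7]
    - [-1, 0, 0, 0, 0]

```text
time: 14.35
tool_pos: [0.5574, 0.2082, 0.092]
tcp_rot: [2.037, 2.392, 0.001]
wrist_force: [0.7, 0.1, 2.6]
width: 0.356
grip_force: 30.4
```

jog_arm:
  motion:
    - [-1, 0, 0, -0.4, -7]
    - [-1, 0, 0, -0.4, -7]
    - [-1, 0, 0, -0.4, -7]
    - [-1, 0, 0, -0.4, -7]
    - [-1, 0, 0, 0, 0]

```text
time: 14.77
tool_pos: [0.5573, 0.2082, 0.0936]
tcp_rot: [1.399, 2.813, 0.0]
wrist_force: [-0.2, -0.7, 2.8]
width: 0.366
grip_force: 30.4
```

jog_arm:
  motion:
    - [-1, 0, 0, -0.7, 0]
    - [-1, 0, 0, -0.8, 0]
    - [-1, 0, 0, 0, 0]
    - [-1, 0, 0, 0, 0]

```text
time: 15.1
tool_pos: [0.5573, 0.2082, 0.095]
tcp_rot: [1.396, 2.814, 0.0]
wrist_force: [-0.4, -0.2, 1.3]
width: 0.364
grip_force: 30.4
```

```bash
python3 - <<'E'
from h import *
s,R=rel([.5572,.2083,.085]);im,W=capz(s,R)
E
```

```text
t 15.1 pos [0.5573 0.2082 0.095 ] q [ 0.316  0.234  1.908 -0.     1.    -0.334] F [-0.43 -0.22  1.25] T [-0.003  0.023  0.022] w 0.364 g 30.391915440559387
tool-axis mm [ 0.1  0.  10. ] R [[-0.605, 0.796, 0.0], [0.796, 0.605, 0.0], [-0.0, 0.0, -1.0]]
shoulder 1860 [0.0913 0.0918 0.0924 0.1074 0.1153]
```

jog_arm:
  motion:
    - [-1, 0, 0, -0.7, -3]
    - [-1, 0, 0, -0.8, -3]
    - [-1, 0, 0, 0, 0]
    - [-1, 0, 0, 0, 0]

```text
time: 15.48
tool_pos: [0.5571, 0.2081, 0.0964]
tcp_rot: [-1.247, -2.884, 0.0]
wrist_force: [-0.5, -0.8, 1.5]
width: 0.36
grip_force: 30.4
```

jog_arm:
  motion:
    - [-1, 0, 0, -0.7, 0]
    - [-1, 0, 0, -0.8, 0]
    - [-1, 0, 0, 0, 0]
    - [-1, 0, 0, 0, 0]

```text
time: 15.82
tool_pos: [0.5572, 0.2081, 0.098]
tcp_rot: [-1.244, -2.885, 0.0]
wrist_force: [0.3, -0.2, 1.9]
width: 0.363
grip_force: 30.4
```

jog_arm:
  motion:
    - [-1, 0, 0, -2, 0]
    - [-1, 0, 0, -4, 0]
    - [-1, 0, 0, -6, 0]
    - [-1, 0, 0, -10, 0]
    - [-1, 0, 0, -12, 0]
    - [-1, 0, 0, -12, 0]
    - [-1, 0, 0, -12, 0]
    - [-1, 0, 0, -12, 0]
    - [-1, 0, 0, -6, 0]
    - [-1, 0, 0, 0, 0]
  force: 40

```text
time: 16.65
tool_pos: [0.5588, 0.2087, 0.1769]
tcp_rot: [1.242, 2.882, 0.005]
wrist_force: [-0.2, 0.1, -1.0]
width: 0.361
grip_force: 40.8
```

```bash
python3 - <<'E'
from h import *
s,R=rel([.517,-.223,.15])
im,d=bot.read_camera("scene");cv2.imwrite("pics/s2.png",im[:,:,::-1])
W=world("scene",d);hsv=cv2.cvtColor(im,cv2.COLOR_RGB2HSV)
m=(np.hypot(W[...,0]-.557,W[...,1]-.208)<.05)&(W[...,2]>.08)&(hsv[...,0]>15)&(hsv[...,0]<28)&(hsv[...,1]>150)
print(m.sum(),np.percentile(W[m],[1,50,99],axis=0).round(4).tolist())
E
```

```text
t 16.65 pos [0.5588 0.2087 0.1769] q [ 0.316  0.154  1.839 -0.     1.144 -0.441] F [-0.22  0.11 -1.  ] T [-0.005  0.016 -0.035] w 0.361 g 40.77962279319763
tool-axis mm [-285.1 -326.9   26.1] R [[-0.687, 0.727, 0.004], [0.727, 0.687, 0.001], [-0.002, 0.004, -1.0]]
570 [[0.5381, 0.1853, 0.086], [0.578, 0.2217, 0.1629], [0.5906, 0.2386, 0.1992]]
```

View pics/s2.png

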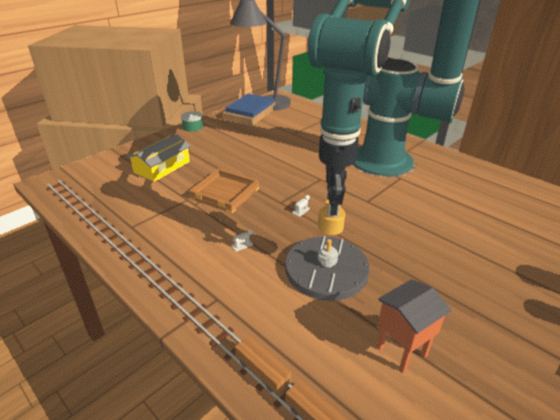

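The scene view shows the cap held upright at (332,220), clear of the post at (328,255). Cattle and tower are unmoved. I carry it to the chest at (225,190).

jog_arm:
  motion:
    - [-1, -5, -6, 0, 0]
    - [-1, -10, -12, 0, 0]
    - [-1, -15, -17, 0, 0]
    - [-1, -18, -20, 0, 0]
    - [-1, -18, -21, 0, 0]
    - [-1, -18, -21, 0, 0]
    - [-1, -18, -21, 0, 0]
    - [-1, -18, -21, 0, 0]
    - [-1, -18, -21, 0, 0]
    - [-1, -18, -21, 0, 0]

```text
time: 17.53
tool_pos: [0.5309, -0.032, 0.1728]
tcp_rot: [-1.243, -2.883, 0.002]
wrist_force: [0.8, -0.6, -1.8]
width: 0.358
grip_force: 40.8
```

jog_arm:
  motion:
    - [-1, -18, -21, 0, 0]
    - [-1, -18, -21, 0, 0]
    - [-1, -18, -21, 0, 0]
    - [-1, -18, -21, 0, 0]
    - [-1, -18, -20, 0, 0]
    - [-1, -16, -18, 0, 0]
    - [-1, -12, -14, 0, 0]
    - [-1, -7, -8, 0, 0]
    - [-1, -4, -4, 0, 0]
    - [-1, 0, 0, 0, 0]

```text
time: 18.37
tool_pos: [0.5128, -0.2259, 0.1733]
tcp_rot: [-1.246, -2.883, 0.0]
wrist_force: [0.1, 0.7, -0.0]
width: 0.353
grip_force: 40.8
```

jog_arm:
  motion:
    - [-1, 0, 0, 0, 0]
    - [-1, 0, 0, 0, 0]
    - [-1, 0, 0, 0, 0]

```text
time: 18.62
tool_pos: [0.5138, -0.2239, 0.1739]
tcp_rot: [-1.241, -2.886, -0.0]
wrist_force: [1.6, 0.0, -0.8]
width: 0.36
grip_force: 40.8
```

```bash
python3 - <<'E'
from h import *
s,R=rel([.517,-.223,.056])
im,d=bot.read_camera("wrist");cv2.imwrite("pics/w4.png",im[:,:,::-1])
c,f=cal("wrist");M=np.array(c["tool_from_camera"]);v,u=np.mgrid[0:420,0:560]
P=np.dstack([(u-c["cx"])/f*d,(v-c["cy"])/f*d,d])@M[:3,:3].T+M[:3,3]
W=P@R.T+s["tool_pos"]
q=W[(abs(W[...,2]-.030)<.005)&(np.hypot(W[...,0]-.517,W[...,1]+.223)<.13)]
print(len(q),cv2.minAreaRect(q[:,:2].astype(np.float32)))
E
```

```text
t 18.62 pos [ 0.5138 -0.2239  0.1739] q [-0.456  0.092  1.914  0.     1.136 -1.214] F [ 1.56  0.04 -0.79] T [0.001 0.005 0.054] w 0.36 g 40.7796710729599
tool-axis mm [ -1.6   2.9 117.9] R [[-0.688, 0.726, -0.0], [0.726, 0.688, 0.0], [0.0, 0.0, -1.0]]
5614 ((0.5154668092727661, -0.22411152720451355), (0.1531355082988739, 0.15079113841056824), 15.739638328552246)
```

View pics/w4.png

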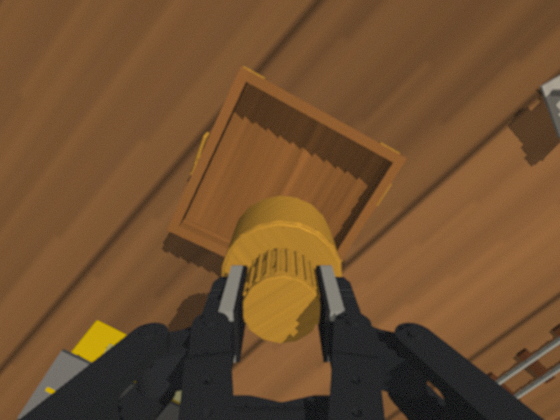

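The wrist view shows the cap (282,270) over the chest, whose rim is measured centred at (0.5155, -0.224). I now lower it.

jog_arm:
  motion:
    - [-1, 0, 1, 5, 0]
    - [-1, 0, 0, 12, 0]
    - [-1, 0, 0, 18, 0]
    - [-1, 0, 0, 20, 0]
    - [-1, 0, 0, 20, 0]
    - [-1, 0, 0, 17, 0]
    - [-1, 0, 0, 11, 0]
    - [-1, 0, 0, 6, 0]
    - [-1, 0, 0, 2, 0]
    - [-1, 0, 0, 0, 0]

```text
time: 19.5
tool_pos: [0.5144, -0.2241, 0.0626]
tcp_rot: [-1.243, -2.885, -0.0]
wrist_force: [0.0, -0.0, -1.5]
width: 0.357
grip_force: 40.8
```

jog_arm:
  motion:
    - [-1, 0, 0, 0, 0]
    - [-1, 0, 0, 0, 0]
    - [-1, 0, 0, 2, 0]
    - [-1, 0, 0, 1, 0]
    - [-1, 0, 0, 1, 0]
    - [-1, 0, 0, 0, 0]
    - [-1, 0, 0, 0, 0]

```text
time: 20.08
tool_pos: [0.5144, -0.2242, 0.059]
tcp_rot: [-1.243, -2.885, -0.0]
wrist_force: [-0.3, 0.2, -0.6]
width: 0.356
grip_force: 40.8
```

jog_arm:
  motion:
    - [-1, 0, 0, 1, 0]
    - [-1, 0, 0, 1, 0]
    - [-1, 0, 0, 0, 0]
    - [-1, 0, 0, 0, 0]

```text
time: 20.42
tool_pos: [0.5143, -0.2242, 0.0568]
tcp_rot: [-1.243, -2.885, -0.0]
wrist_force: [0.5, -0.1, -0.6]
width: 0.355
grip_force: 40.8
```

jog_arm:
  motion:
    - [-1, 0, 0, 0.8, 0]
    - [-1, 0, 0, 0.7, 0]
    - [-1, 0, 0, 0, 0]
    - [-1, 0, 0, 0, 0]

```text
time: 20.75
tool_pos: [0.5144, -0.2242, 0.0554]
tcp_rot: [-1.243, -2.885, -0.0]
wrist_force: [1.3, -0.2, -1.7]
width: 0.356
grip_force: 40.8
```

jog_arm:
  motion:
    - [-1, 0, 0, 0.8, 0]
    - [-1, 0, 0, 0.7, 0]
    - [-1, 0, 0, 0, 0]
    - [-1, 0, 0, 0, 0]

```text
time: 21.08
tool_pos: [0.5144, -0.2242, 0.0539]
tcp_rot: [-1.243, -2.885, -0.0]
wrist_force: [0.1, -0.7, -1.2]
width: 0.357
grip_force: 40.8
```

jog_arm:
  motion:
    - [-1, 0, 0, 0.8, 0]
    - [-1, 0, 0, 0.7, 0]
    - [-1, 0, 0, 0, 0]
    - [-1, 0, 0, 0, 0]

```text
time: 21.42
tool_pos: [0.5147, -0.2243, 0.0528]
tcp_rot: [1.243, 2.885, 0.0]
wrist_force: [-0.9, 0.7, 3.0]
width: 0.36
grip_force: 41.0
```

The force has gone to +3 N at the expected height, so the cap is on the floor. I release it and lift away.

jog_arm:
  motion:
    - [0.3, 0, 0, 0, 0]
    - [0.3, 0, 0, 0, 0]
    - [0.6, 0, 0, 0, 0]
    - [0.6, 0, 0, 0, 0]

```text
time: 21.75
tool_pos: [0.5145, -0.2243, 0.0524]
tcp_rot: [1.243, 2.885, -0.0]
wrist_force: [-0.6, 0.7, -0.3]
width: 0.805
grip_force: 0.0
```

jog_arm:
  motion:
    - [0.6, 0, 0, -3, 0]
    - [0.6, 0, 0, -8, 0]
    - [0.6, 0, 0, -15, 0]
    - [0.6, 0, 0, -25, 0]
    - [0.6, 0, 0, -25, 0]
    - [0.6, 0, 0, -25, 0]
    - [0.6, 0, 0, -15, 0]
    - [0.6, 0, 0, 0, 0]
    - [0.6, 0, 0, 0, 0]

```text
time: 22.5
tool_pos: [0.5154, -0.2247, 0.1702]
tcp_rot: [1.242, 2.882, -0.0]
wrist_force: [-0.3, -0.8, -1.2]
width: 0.796
grip_force: 0.0
```

```bash
python3 - <<'E'
from h import *
s,R=rel([.517,-.223,.056])
im,d=bot.read_camera("wrist");cv2.imwrite("pics/w5.png",im[:,:,::-1])
c,f=cal("wrist");M=np.array(c["tool_from_camera"]);v,u=np.mgrid[0:420,0:560]
P=np.dstack([(u-c["cx"])/f*d,(v-c["cy"])/f*d,d])@M[:3,:3].T+M[:3,3]
W=P@R.T+s["tool_pos"]
q=W[(abs(W[...,2]-.075)<.005)&(np.hypot(W[...,0]-.515,W[...,1]+.224)<.04)]
print(len(q),np.percentile(q[:,2],[5,50,95]),cv2.minEnclosingCircle(q[:,:2].astype(np.float32)))
E
```

```text
t 22.5 pos [ 0.5154 -0.2247  0.1702] q [-0.455  0.097  1.916  0.     1.125 -1.212] F [-0.32 -0.78 -1.19] T [-0.063 -0.018  0.025] w 0.796 g 0.0
tool-axis mm [  0.5   2.2 114.2] R [[-0.687, 0.727, 0.003], [0.727, 0.687, -0.001], [-0.003, 0.001, -1.0]]
1575 [0.07293304 0.07506252 0.07614693] ((0.5148718357086182, -0.2236236184835434), 0.01709839515388012)
```

View pics/w5.png

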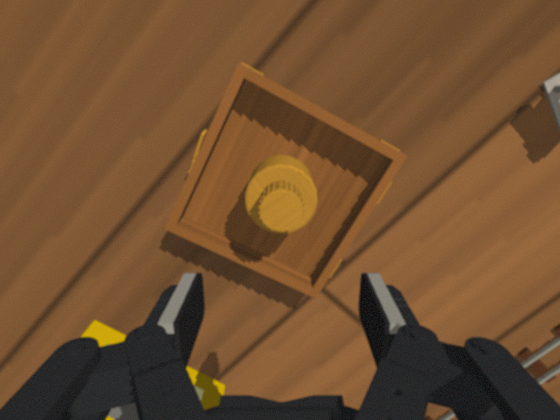

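The wrist view shows the cap upright at (281,203) in the middle of the chest, its top at 0.075 m as it should be, with the fingers clear. I hand it in.

```bash
python3 -c "
from workcell import bot
print(bot.finish_job())"
```

```text
the job is handed in; nothing more can be done
None
```

I unscrewed the brass cap, held it as it came free, set it upright within about 1 mm of the middle of the parts chest and let go; I saw no sign that the tower, shed or cattle had moved, and handed the job in at about 22.5 s, though no verdict came back.

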